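# Clamp the stage-insert halves with the torque-limiting knob

## Robot

A 6-joint arm with a two-finger parallel gripper is mounted at the origin on a cart in front of the work surface, level with it; the furniture and walls round the work are solid. World frame = base frame: x ahead of the robot, y to its left, z up, the work surface at z = 0. Lengths are in mm, angles in rad, forces in N, time in s.
With the tool pointing down it reaches from about 275 to 1000 mm from the base axis. Payload 8.4 kg.
Tool frame: the origin (TCP) lies on the centre line of the jaws, within the pads' length; the fingertips stand 17 mm ahead of it and the grasp point (between the pads) lies 2 mm behind it (r.tcp_to_tips is the z of the fingertips in the tool frame, in mm); z points along the fingers, y is the direction in which the jaws open and shut (so a half turn about z gives the same grasp; the last joint's range is limited). The gripper opens to 85 mm and grips with 20 to 120 N. Pads are 22 mm wide; open, the fingers measure 114 mm over their backs; the gripper's body (76 mm by 85 mm) begins 54 mm behind the grasp point. The pads swing forward as they close: fully open they stand 13 mm farther back than shut.
Start: joints at [-1.194, 0.353, 1.633, -0, 1.155, -0.002], TCP at [231.127, -580.696, 248.281] pointing down, gripper open.
Joint ranges: [-2.63, 2.63], [-0.92, 2.1], [0.06, 2.66], [-1.3, 4.44], [0, 2.69], [-3.02, 3.02]. Speed limits (rad/s): [2.22, 2.22, 2.79, 3.14, 3.14, 3.14].

## Interface

Orientations are given as [roll, pitch, yaw] about the fixed x, y, z axes, in that order (R = Rz(yaw) Ry(pitch) Rx(roll)).
In Python, from rig import r, cams, job gives the robot as it stands.
- The arm moves only by the tool drive_tool, never from a script. Its argument "deltas" is a list of rows, each a list of 4 numbers: the shift along the tool's x, y, z in cm, then the turn about the tool's z in rad. In form: [[x, y, z, roll], ...]. A call has 1 to 12 rows; each row shifts and turns the commanded pose from where the row before left it, along the tool's axes as they then stand; what a row does not reach is not made up. A row lasts 1/12 s, in which the tool goes at most 41.7 mm and 7.16 degrees, less where a joint would pass 70% of its speed; a pose out of reach is approached as far as the arm can. A call with a gripper value outside its range is refused whole. "jaw" is the closure, from 0 (fully open) to 1 (shut), set as the call begins (left out, the last holds). The fingers move at their own pace and stop on an object; "force" is the grip in N (left out, the last holds). Time passes only in rows, so rows that do not move let the fingers close. It gives the time, the measured TCP pose, the force and the opening at its end, in the units of the state.
- r.sense(): the state, without advancing time (a new reading comes with each control period).
- cams.grab_frame(name): name is "side" or "top" or "wrist"; returns (picture, depth): 384x512x3 uint8, red, green, blue; 384x512 float32, mm along the optical axis (not along the pixel's ray), 0 where there is no reading.
- cams.camera_params(name): a dict with "fx", "fy", "cx", "cy" (pixels), "R" (3x3) and "t" (3): a world point X has camera coordinates R X + t. Camera axes: x right, y down, z forward; pixel columns grow to the right and rows downward; lengths in mm; the calibration is good to about 2 mm. A picture is of the moment at which its call begins: read the wrist's pose just before it. camera_params takes no time and is no camera call; for the wrist camera it gives the pose at the moment of the call.
- job.sign_off(): hands the job in, once; it reports no verdict.
The state is a dict: "clock": time; "qpos": joint angles; "qvel": joint speeds; "joint_efforts": joint torques, N m; "eef_pos": TCP position; "tcp_rot": TCP orientation; "contact_force": force on the tool from outside, world axes, zero at the start; "wrist_torque": the same for the moment, N m; "opening": opening from 0.0 (shut) to 1.0 (fully open).
Only numpy, scipy, OpenCV 4.12 (cv2) and the standard library are available. Lean on these libraries where they do the work, as an engineer would, in place of code of your own. Each camera call takes 0.05 s, during which the arm holds its last target. There are 200 camera calls.

## Task

Lay the loose notched plate flat in the grey clamping tray so that it interlocks with the plate already there (it fits only one way round) and let go of it. Then turn the tray's black bar knob clockwise until the cam has clamped the plates and the knob slips on its spindle; let it slip by about 30 degrees, certainly less than 55, then stop and let go, leaving the plates clamped tight. Leave the other things on the desk where they are.

Things in the scene. Friction and masses are not known exactly. Their poses are not given: they have to be found in the camera images.
- tray_floor (a point): On the pocket floor of the grey clamping tray, 6 mm over the desk. The tray spans x -63 to +63, y -141 to +111 mm from here, fixed. The pocket is 102 mm wide (x -51 to +51), with 10 mm high side walls (y -49 to +100) and end wall at y = +100. Its -y end is open to the clamp cam, whose upright axis is at x = +8, y = -93.5 mm. Tray axes: x across, y along, z up.
- plate_seat (a point): Point fixed to the tray (tray axes) where plate_grip lies once the plates are clamped (within 1.5 mm). The plate must be laid with its axes along the tray's (same directions). It has 2 mm play each way in x; before clamping, y may be 0 (touching the other plate) to -6 mm (touching the cam), so -3.3 mm is a good aim.
- plate_in_tray: L-shaped aluminium half plate, 98 x 100 x 16 mm, no rib, loose, already lying at the +y end of the tray; origin at the centre of its outline, underside. In tray axes it fills the full width from y = +60 to +100 mm and its leg fills x = +1.5 to +49 from y = 0 to +60. A few mm of shift by the clamp is fine.
- plate_grip (a point): Centre of the black grip rib on the loose L-shaped aluminium plate (98 x 110 x 16 mm, 0.28 kg), 30 mm over its underside; starts flat on the desk. Rib: 14 mm wide (x), 60 long (y), 16 to 44 mm over the underside. From this point the plate's base covers x -35 to +63, y -50 to 0 mm, its leg x -35 to +12.5, y 0 to +60. z up.
- knob_grip (a point): On the knob's upright axis at mid-height of its black grip bar, 83 mm over the desk. Bar 60 mm long, 14 wide, 70 to 94 mm over the desk, on a 14 mm neck over a 42 mm disc (top at 60 mm). The point's axes turn with the knob (parallel to the tray's when spindle and slip angles are 0); the bar's long direction is always 2.37 rad anticlockwise, seen from above, of the point's x axis.
- spindle: Clamp spindle, origin on its axis 6 mm over the desk, axes parallel to the tray's at angle 0, turning clockwise (from above) with the knob. It carries the cam and, under the knob, a steel collar with a thin pointer, in line with one end of the bar until the knob slips. Starts 0 to 0.35 rad clockwise; the cam meets the seated plate at 0.4 to 0.8 and stops at about 0.83. Stays where left.
- cam (a point): Centre of the cam, 14.5 mm over the desk: a dark steel disc, 72 mm diameter, 13 mm thick, on the spindle 13 mm off its axis. It swings round with the spindle and presses on the loose plate's -y face. The knob (94 mm high) stands 12 mm clear of the clamped plate: lay the plate straight down beside it. Turning the spindle freely takes 0.12 N m.
- torque_knob (a joint): Slip angle (rad) of the knob clockwise on the spindle, 0 at the start. The knob drives the spindle up to about 0.4 N m, then slips at that steady torque without ripple while spindle and pointer stay still (0.35 rad would be one click). Turned back it takes the spindle along. Must end between 0.2 and 1.0.
- objective_case: Bystander: round white canister with a black screw cap, 37 mm wide, 62 mm high; origin under its centre.
- counter: Bystander: small hand counter, 68 x 52 x 24 mm; origin under its centre.
- tape: Bystander: roll of tape lying flat, 62 mm wide, 19 mm high; origin under its centre.

How it is judged:
By the outcome, as a careful person would: the job done as asked, in the order asked, and still so for the second after the job is handed in, with the robot touching nothing.
It also fails if it takes over 54 s, if anything falls off the work surface, if the arm or the gripper's body presses on something with over 40 N, if the wrist force passes 120 N, or if a joint passes its speed limit or range.

## Working session

There is one attempt and no reset: what is moved stays moved. The work goes in short steps, Python scripts to look and compute and a tool call to move; the robot and the scene stay as the last step left them, time stands still between calls to the robot, and variables do not carry over. Pictures are saved under pics/ and viewed, about 8 in all and at most 12, crops included, and the job is handed in when it is done.

Besides the shell and the picture viewer there is one more tool, called after "Call:" as name([rows], argument=value, ...), one row to a line, values as JSON. drive_tool: Moves the arm, as the interface text tells. Its arguments: {"type":"object","properties":{"deltas":{"type":"array"},"jaw":{"type":"number"},"force":{"type":"number"}},"required":["deltas"]}

```bash
mkdir -p pics; ls; python3 - <<'E'
from rig import r,cams,job
import cv2,numpy as np
print(r.sense(), r.tcp_to_tips)
for n in("top","side"):
    im,d=cams.grab_frame(n); np.savez(f"pics/{n}0.npz",im=im,d=d)
    cv2.imwrite(f"pics/{n}0.png",cv2.resize(im[:,:,::-1],(800,600)))
    p=cams.camera_params(n); print(n,{k:np.round(v,4).tolist() for k,v in p.items()})
E
```

```text
pics
{'clock': 0.0, 'qpos': array([-1.19440739e+00,  3.53642297e-01,  1.63412887e+00,  3.58758391e-05,
        1.15520371e+00, -2.41055906e-03]), 'qvel': array([ 3.59634595e-04,  1.90761845e-04, -9.69627996e-04,  2.57975317e-04,
        2.88841530e-05,  9.86950336e-04]), 'joint_efforts': array([-6.70223690e-04, -6.05234528e+01, -3.42072880e+01, -2.69420752e-05,
        9.18581849e-03,  5.87836809e-06]), 'eef_pos': array([ 230.96657724, -580.27287455,  247.56757375]), 'tcp_rot': array([-3.14021051e+00, -3.61337783e-05,  3.78784966e-01]), 'contact_force': array([-1.35410576, -0.25592288, -0.33853855]), 'wrist_torque': array([0.03529284, 0.00330858, 0.00641271]), 'opening': 1.003998720239531} 17.0
top {'fx': 355.3246, 'fy': 355.3246, 'cx': 259.6621, 'cy': 192.837, 'R': [[0.014, -0.9999, -0.0075], [-0.9878, -0.0126, -0.1554], [0.1553, 0.0096, -0.9878]], 't': [96.5997, 623.0513, 829.6329]}
side {'fx': 441.3215, 'fy': 441.3215, 'cx': 262.3957, 'cy': 182.7556, 'R': [[-0.9271, -0.3747, -0.0098], [-0.2264, 0.5807, -0.782], [0.2987, -0.7228, -0.6232]], 't': [593.1672, 130.8604, 798.3576]}
```

View pics/top0.png

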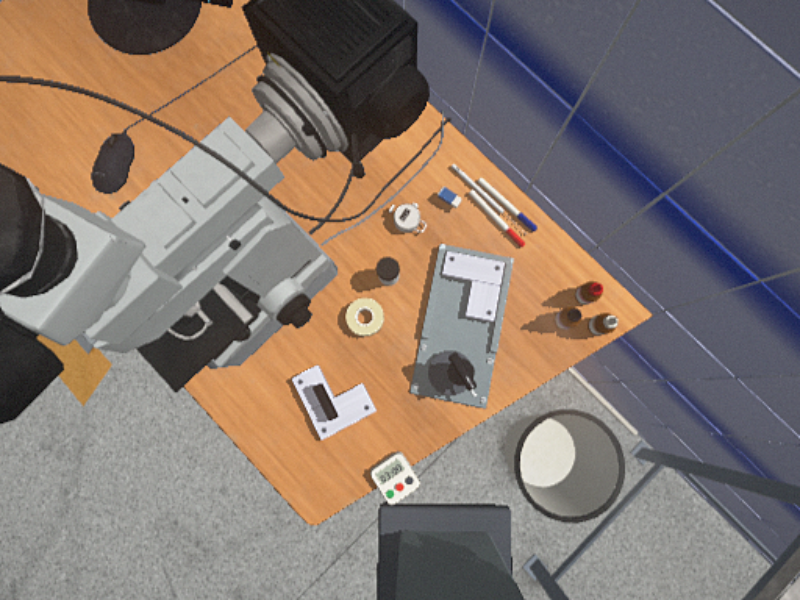

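View pics/side0.png

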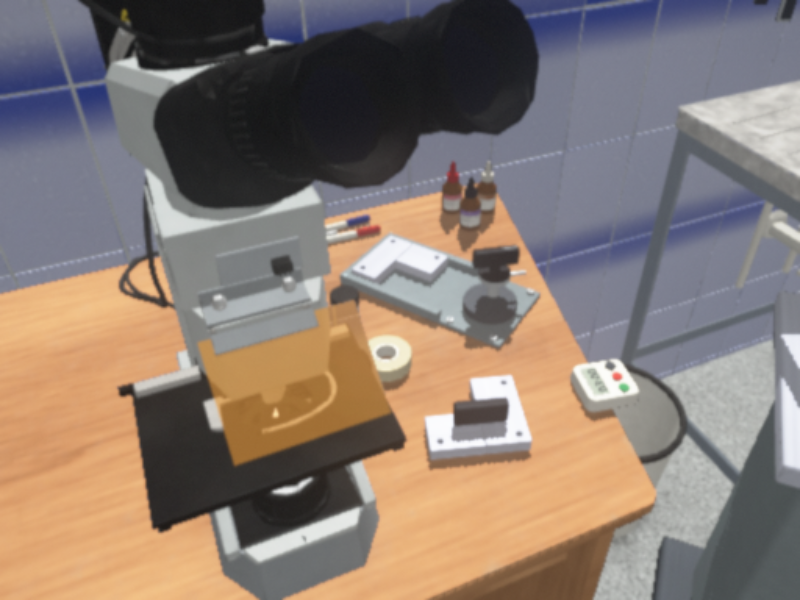

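Top view (800x600 px): tray centred at about (462,325), its +y end up; loose plate at about (332,403) with the rib at about (322,402); knob bar at about (460,370). The microscope at left and the bottles at right need clearing.

```bash
cat > h.py <<'E'
import numpy as np,cv2
def ray(p,u,v,z):
    """pixel -> world point on plane z"""
    R,t=np.array(p["R"]),np.array(p["t"])
    d=R.T@np.array([(u-p["cx"])/p["fx"],(v-p["cy"])/p["fy"],1]); c=-R.T@t
    return c+d*(z-c[2])/d[2]
def proj(p,X):
    c=np.array(p["R"])@X+np.array(p["t"]); return np.array([p["fx"]*c[0]/c[2]+p["cx"],p["fy"]*c[1]/c[2]+p["cy"]])
def pts(p,d):
    """whole depth image -> world xyz"""
    v,u=np.indices(d.shape); c=np.stack([(u-p["cx"])/p["fx"]*d,(v-p["cy"])/p["fy"]*d,d],-1)-np.array(p["t"])
    return c@np.array(p["R"])
E
python3 - <<'E'
from rig import r,cams
from h import *
p=cams.camera_params("top");s=.64
q=lambda n,u,v,z:print(n,np.round(ray(p,u*s,v*s,z),1))
for c in((440,245),(512,258),(487,407),(411,393)):q("tray",*c,16)
for c in((313,385),(332,421)):q("rib",*c,44)
for c in((291,378),(316,366),(375,408),(321,438)):q("plate",*c,16)
q("knob",460,370,94); q("canister",388,266,62);q("tape",364,317,19);q("counter",396,478,24); q("scope",335,270,100);q("bottle",570,318,60)
f=np.load("pics/top0.npz");P=pts(p,f["d"])
for n,u,v in(("rib",320,400),("knob",460,368),("plate",345,415),("tray",445,330),("scopearm",290,300),("scopehead",300,260),("scopeblack",400,100),("scopetop",240,180),("box",445,540)):print(n,np.round(P[int(v*s),int(u*s)],1))
E
```

```text
tray [722.8  49.4  16. ]
tray [702.  -70.2  16. ]
tray [458.1 -26.6  16. ]
tray [478.4  94.7  16. ]
rib [488.8 247.5  44. ]
rib [434.3 216.   44. ]
plate [499.5 288.3  16. ]
plate [519.3 248.7  16. ]
plate [454.  151.9  16. ]
plate [406.1 236.3  16. ]
knob [513.4  23.2  94. ]
canister [675.6 133.5  62. ]
tape [599.6 172.9  19. ]
counter [348.1 116.4  24. ]
scope [660.  211.5 100. ]
bottle [ 597.  -150.5   60. ]
rib [465.9 237.7  44. ]
knob [517.4  24.3  95.6]
plate [443.8 201.3  17.5]
tray [581.8  42.1   7.4]
scopearm [611.5 275.8 112.4]
scopehead [668.7 258.8 130.1]
scopeblack [767.  110.  405.9]
scopetop [693.6 273.7 377.7]
box [ 112.8    6.7 -555.7]
```

Call:
drive_tool([
  [2.0, -2.6, 0, 0],
  [2.0, -2.6, 0, 0],
  [2.0, -2.6, 0, 0],
  [2.0, -2.6, 0, 0],
  [2.0, -2.6, 0, 0],
  [2.0, -2.6, 0, 0],
  [2.0, -2.6, 0, 0],
  [2.0, -2.6, 0, 0],
  [2.0, -2.6, 0, 0],
  [2.0, -2.6, 0, 0],
  [2.0, -2.6, 0, 0],
  [2.0, -2.6, 0, 0],
])

```text
clock: 1.1
eef_pos: [338.6, -200.5, 248.2]
tcp_rot: [-3.142, -0.0, 0.378]
contact_force: [1.2, -0.1, -0.5]
opening: 1.002
```

Call:
drive_tool([
  [2.0, -2.6, 0, 0],
  [2.0, -2.6, 0, 0],
  [2.0, -2.6, 0, 0],
  [2.0, -2.6, 0, 0],
  [2.0, -2.6, 0, 0],
  [2.0, -2.6, 0, 0],
  [2.0, -2.6, 0, 0],
  [2.0, -2.6, 0, 0],
  [2.0, -2.6, 0, 0],
  [2.0, -2.6, 0, 0],
  [2.0, -2.6, 0, 0],
  [0, 0, 0, 0],
])

```text
clock: 2.1
eef_pos: [438.9, 149.5, 248.4]
tcp_rot: [-3.14, -0.002, 0.381]
contact_force: [0.1, -0.6, 0.2]
opening: 1.001
```

```bash
python3 - <<'E'
from rig import r,cams
import cv2,numpy as np
s=r.sense();print(s["clock"],s["eef_pos"],s["tcp_rot"],s["contact_force"])
p=cams.camera_params("wrist"); im,d=cams.grab_frame("wrist"); np.savez("pics/w1.npz",im=im,d=d,**{k:np.array(v) for k,v in p.items()})
print("campos",-np.array(p["R"]).T@p["t"],np.round(p["R"],3).tolist(),p["fx"])
cv2.imwrite("pics/w1.png",im[:,:,::-1])
E
```

```text
2.1 [438.86466429 149.46134409 248.38268116] [-3.14019645e+00 -2.04709575e-03  3.81264564e-01] [ 0.14664394 -0.64712954  0.2462964 ]
campos [500.2723077  173.43481098 373.39255337] [[0.372, -0.928, -0.002], [-0.896, -0.36, 0.262], [-0.244, -0.095, -0.965]] 318.5557924228663
```

View pics/w1.png

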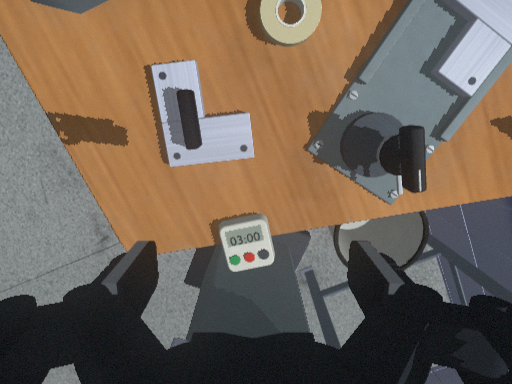

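Wrist view: loose plate at about (200,120) with the rib (189,119); tray at upper right, knob bar at about (412,158).

```bash
cat >> h.py <<'E'
def rect(P,m):
    """min-area rectangle (centre, long, short, angle of long side deg) of masked world points, largest blob only"""
    n,l,st,_=cv2.connectedComponentsWithStats(m.astype(np.uint8)); k=1+np.argmax(st[1:,4])
    q=P[l==k]; (c,(a,b),t)=cv2.minAreaRect(q[:,:2].astype(np.float32))
    if a<b:a,b,t=b,a,t+90
    return np.round(c,1),round(a,1),round(b,1),round((t+90)%180-90,2),round(float(np.median(q[:,2])),1),len(q)
E
python3 - <<'E'
from rig import cams
from h import *
for n,f in(("w",np.load("pics/w1.npz")),("top",np.load("pics/top0.npz"))):
    p=f if n=="w" else cams.camera_params("top")
    P=pts(p,f["d"]);x,y,z=P[...,0],P[...,1],P[...,2]
    near=np.hypot(x-461,y-225)<100
    rb=near&(z>38)&(z<50); print(n,"rib",rect(P,rb))
    pl=near&(z>10)&(z<50); print(n,"outline",rect(P,pl))
    # colour-edge check: bright plate blob, rays on z=16
    hsv=cv2.cvtColor(f["im"],cv2.COLOR_RGB2HSV)
    m=(near&((hsv[...,1]<70)&(hsv[...,2]>120)|rb)).astype(np.uint8); m=cv2.morphologyEx(m,cv2.MORPH_CLOSE,np.ones((3,3)))
    u,v=np.meshgrid(range(512),range(384)); Q=np.array([ray(p,a,b,16) for a,b in zip(u.ravel(),v.ravel())]).reshape(384,512,3)
    print(n,"colour outline",rect(Q,m>0))
    tr=(np.abs(x-590)<150)&(np.abs(y-10)<150)
    print(n,"knob bar",rect(P,tr&(z>86)&(z<104)))
E
```

```text
w rib (array([462.1, 230.3]), 59.9, 14.5, 28.69, 43.1, 838)
w outline (array([473.1, 220.5]), 110.2, 98.1, 28.61, 15.6, 6517)
w colour outline (array([473.7, 220.2]), 109.9, 97.5, 28.4, 16.0, 5662)
w knob bar (array([510.6,  20.1]), 60.5, 14.7, 32.05, 92.7, 1179)
top rib (array([464.7, 230. ]), 59.5, 13.1, 28.83, 42.9, 141)
top outline (array([475.5, 220.6]), 109.4, 98.4, 28.55, 15.6, 1261)
top colour outline (array([475. , 219.3]), 110.4, 99.4, 28.23, 16.0, 1302)
top knob bar (array([513.1,  19.9]), 58.8, 14.0, 31.87, 92.8, 159)
```

Call:
drive_tool([
  [0.6, 3.6, 0, 0],
  [0.6, 3.6, 0, 0],
  [0.6, 3.6, 0, 0],
  [0.6, 3.6, 0, 0],
  [0, 0, 0, 0.112],
  [0, 0, 0, 0.112],
  [0, 0, 0, 0.112],
  [0, 0, 0, 0.112],
  [0, 0, 0, 0.112],
  [0, 0, 0, 0],
  [0, 0, 0, 0],
])

```text
clock: 3.07
eef_pos: [512.3, 19.3, 248.1]
tcp_rot: [3.141, 0.001, -0.178]
contact_force: [0.1, -0.4, -0.0]
opening: 1.003
```

```bash
python3 - <<'E'
from rig import r,cams
from h import *
s=r.sense();print(s["clock"],s["eef_pos"],s["tcp_rot"],s["contact_force"])
p=cams.camera_params("wrist"); im,d=cams.grab_frame("wrist"); np.savez("pics/w2.npz",im=im,d=d,**{k:np.array(v) for k,v in p.items()})
cv2.imwrite("pics/w2.png",im[:,:,::-1])
P=pts(p,d);x,y,z=P[...,0],P[...,1],P[...,2]
tr=(np.abs(x-590)<170)&(np.abs(y-10)<110)
print("knob bar",rect(P,tr&(z>86)&(z<104)))
print("tray all",rect(P,tr&(z>4)&(z<30)))
hsv=cv2.cvtColor(im,cv2.COLOR_RGB2HSV)
m=tr&(z>16)&(z<30)&(hsv[...,2]>150)&(hsv[...,1]<60); print("plate",rect(P,m))
E
```

```text
3.0667 [512.3450438   19.32895573 248.12673695] [ 3.14126287e+00  5.99878449e-04 -1.78453754e-01] [ 0.14616765 -0.44222856 -0.03667814]
knob bar (array([511. ,  19.8]), 59.7, 14.3, 31.63, 93.1, 1015)
tray all (array([573.7,  15.7]), 219.6, 126.4, -10.57, 6.6, 21183)
plate (array([640.8,   3.2]), 97.1, 74.1, 79.66, 21.3, 4430)
```

View pics/w2.png

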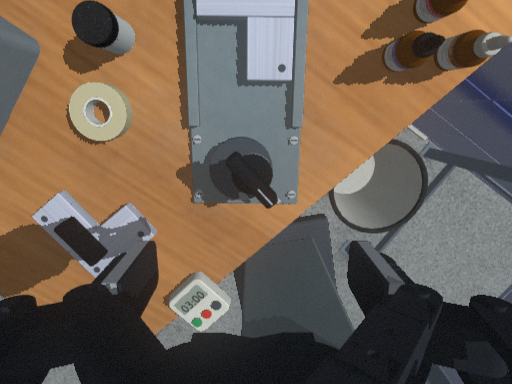

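Wrist view: tray's pocket open at about (245,100), canister (98,30), tape (100,112), knob bar (252,180). The knob axis, tray end edge and seated plate all give a tray origin of about (604,10), yaw -10.4°; seat target in world is about (603.7,24.8).

Call:
drive_tool([
  [0, 0, 0, -0.113],
  [0, 0, 0, -0.113],
  [0, 0, 0, -0.113],
  [0, 0, 0, -0.113],
  [0, 0, 0, -0.113],
  [0, 0, 0, -0.113],
  [1.4, -3.5, 0, 0],
  [1.4, -3.5, 0, 0],
  [1.4, -3.5, 0, 0],
  [0.5, -3.5, 0, 0],
  [0.5, -3.5, 0, 0],
  [0.5, -3.4, 0, 0],
])

```text
clock: 4.12
eef_pos: [462.5, 232.3, 248.3]
tcp_rot: [3.142, 0.0, 0.5]
contact_force: [1.3, 0.3, -0.4]
opening: 0.998
```

Call:
drive_tool([
  [0, 0, 3, 0],
  [0, 0, 3, 0],
  [0, 0, 3, 0],
  [0, 0, 3, 0],
  [0, 0, 2, 0],
  [0, 0, 0, 0],
  [0, 0, 0, 0],
])

```text
clock: 4.7
eef_pos: [462.8, 230.5, 107.8]
tcp_rot: [-3.142, 0.002, 0.499]
contact_force: [-0.7, 0.7, 0.6]
opening: 1.001
```

Centred; descend 7.1 cm to z 37 and grip.

Call:
drive_tool([
  [0, 0, 2, 0],
  [0, 0, 2, 0],
  [0, 0, 1.5, 0],
  [0, 0, 1, 0],
  [0, 0, 0.5, 0],
  [0, 0, 0, 0],
  [0, 0, 0, 0],
])

```text
clock: 5.28
eef_pos: [464.1, 231.3, 39.2]
tcp_rot: [3.142, -0.001, 0.497]
contact_force: [-0.2, 0.3, 0.4]
opening: 0.997
```

Call:
drive_tool([
  [0, 0, 0, 0],
  [0, 0, 0, 0],
  [0, 0, 0, 0],
  [0, 0, 0, 0],
  [0, 0, 0, 0],
  [0, 0, 0, 0],
  [0, 0, 0, 0],
  [0, 0, 0, 0],
  [0, 0, 0, 0],
  [0, 0, 0, 0],
], jaw=1, force=60)

```text
clock: 6.12
eef_pos: [463.5, 231.2, 38.6]
tcp_rot: [-3.142, -0.0, 0.497]
contact_force: [-2.0, 0.8, 5.7]
opening: 0.15
```

Call:
drive_tool([
  [0, 0, -0.5, 0],
  [0, 0, -1.5, 0],
  [0, 0, -2.5, 0],
  [0, 0, -2.5, 0],
  [0, 0, -2.5, 0],
  [0, 0, -2, 0],
  [0, 0, -1, 0],
  [0, 0, 0, 0],
  [0, 0, 0, 0],
])

```text
clock: 6.87
eef_pos: [463.2, 230.9, 162.9]
tcp_rot: [3.142, -0.0, 0.497]
contact_force: [-0.6, -0.1, -3.5]
opening: 0.154
```

```bash
python3 - <<'E'
from rig import r,cams
from h import *
s=r.sense();print(s["clock"],s["eef_pos"],s["tcp_rot"],s["contact_force"],s["opening"])
p=cams.camera_params("wrist"); im,d=cams.grab_frame("wrist"); np.savez("pics/w3.npz",im=im,d=d,**{k:np.array(v) for k,v in p.items()})
cv2.imwrite("pics/w3.png",im[:,:,::-1])
E
```

```text
6.8667 [463.20252303 230.87937041 162.9393968 ] [ 3.14158862e+00 -5.35382106e-05  4.96755002e-01] [-0.61321828 -0.13495394 -3.49257264] 0.15442774599192388
```

View pics/w3.png

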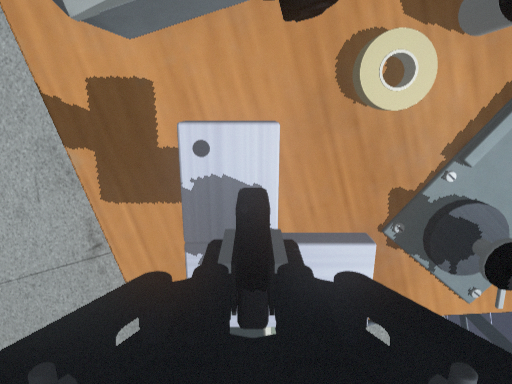

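Held plate: its leg shows at (180–280,122–240), base edge at row ~240. Measure it in the tool frame.

```bash
python3 - <<'E'
from h import *
f=np.load("pics/w3.npz");P=pts(f,f["d"]);T=np.array([463.2,230.9,162.9]);a=.4968
Q=P-T; X=Q[...,0]*np.cos(a)+Q[...,1]*np.sin(a); Y=Q[...,0]*np.sin(a)-Q[...,1]*np.cos(a)
m=(P[...,2]>130)&(P[...,2]<150); rr=[]
L=[];Rr=[];E=[]
for v in range(128,185):
    u=np.where(m[v,150:320])[0]+150
    if len(u): L.append((X[v,u[0]],Y[v,u[0]]));Rr.append((X[v,u[-1]],Y[v,u[-1]]))
for u in range(185,275):
    v=np.where(m[100:180,u])[0]+100; E.append((X[v[0],u],Y[v[0],u]))
L,Rr,E=map(np.array,(L,Rr,E))
for n,A,i in(("left",L,0),("right",Rr,0),("end",E,1)):
    c=np.polyfit(A[:,i],A[:,1-i],1); print(n,np.median(A[:,1-i]),"slope deg",np.degrees(np.arctan(c[0])))
print("top z",np.median(P[...,2][m]), "z near end/near base",np.median(P[130:140,200:260,2]),np.median(P[225:235,185:215,2]))
E
```

```text
left -34.395612136970165 slope deg -0.0264693461153433
right 12.511516300058016 slope deg 0.32503704831032487
end 58.69118977510141 slope deg 0.015026156702045677
top z 139.59397987984627 z near end/near base 139.65027533471908 139.66921233167398
```

Call:
drive_tool([
  [0, 0, 0, 0.113],
  [0, 0, 0, 0.113],
  [0, 0, 0, 0.113],
  [0, 0, 0, 0.113],
  [0, 0, 0, 0.113],
  [0, 0, 0, 0.113],
  [0, 0, 0, 0],
  [1.2, 1.2, 0, 0],
  [2.5, 2.5, 0, 0],
  [2.5, 2.5, 0, 0],
  [2.5, 2.5, 0, 0],
  [2.5, 2.5, 0, 0],
])

```text
clock: 7.92
eef_pos: [553.4, 99.2, 161.9]
tcp_rot: [3.141, 0.002, -0.176]
contact_force: [1.2, 0.8, -3.3]
opening: 0.149
```

Call:
drive_tool([
  [2.5, 2.5, 0, 0],
  [2.5, 2.5, 0, 0],
  [1.4, 1.4, 0, 0],
  [0, 0, 0, 0],
  [0, 0, 0, 0],
  [0, 0, 0, 0],
])

```text
clock: 8.42
eef_pos: [603.7, 26.4, 162.0]
tcp_rot: [3.141, 0.003, -0.179]
contact_force: [0.6, 0.5, -2.5]
opening: 0.153
```

```bash
python3 - <<'E'
from rig import r,cams
from h import *
s=r.sense();T=s["eef_pos"];a=s["tcp_rot"][2];print(s["clock"],T,s["tcp_rot"],s["contact_force"],s["opening"])
p=cams.camera_params("wrist"); im,d=cams.grab_frame("wrist"); np.savez("pics/w4.npz",im=im,d=d,T=T,a=a,**{k:np.array(v) for k,v in p.items()})
cv2.imwrite("pics/w4.png",im[:,:,::-1])
P=pts(p,d);Q=P-T; X=Q[...,0]*np.cos(a)+Q[...,1]*np.sin(a); Y=Q[...,0]*np.sin(a)-Q[...,1]*np.cos(a);z=P[...,2]
print("other plate", rect(np.dstack([X,Y,z]),(z>17)&(z<28)&(abs(Y)<80)&(X>0)))
E
```

```text
8.4167 [603.70247716  26.38863738 161.96169034] [ 3.14135586e+00  2.60684985e-03 -1.79477496e-01] [ 0.56557041  0.54986701 -2.45139653] 0.1529512329155386
other plate (array([53.5, 16.1]), 101.0, 98.1, 0.25, 21.3, 10216)
```

View pics/w4.png

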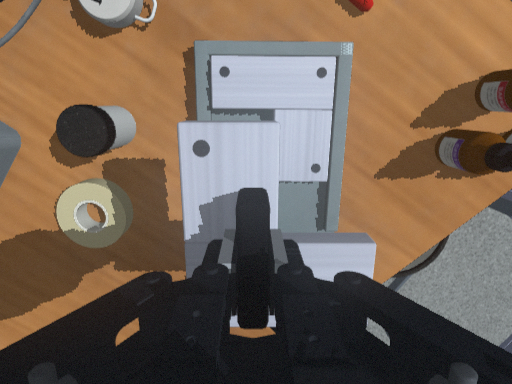

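Picture: other plate at (272,120) in the pocket, held leg at (230,180), right way round. The other plate's outline and the earlier tray fit agree to 0.5 mm: correct by +1.3, +1.5 mm, then descend.

Call:
drive_tool([
  [0.13, 0.15, 0, 0.004],
  [0, 0, 1, 0],
  [0, 0, 2, 0],
  [0, 0, 2, 0],
  [0, 0, 2, 0],
  [0, 0, 1, 0],
  [0, 0, 0.4, 0],
  [0, 0, 0, 0],
  [0, 0, 0, 0],
  [0, 0, 0, 0],
])

```text
clock: 9.3
eef_pos: [606.7, 24.6, 80.4]
tcp_rot: [-3.141, -0.002, -0.185]
contact_force: [-0.4, -1.1, -3.7]
opening: 0.151
```

```bash
python3 - <<'E'
from rig import r,cams
from h import *
s=r.sense();T=s["eef_pos"];a=s["tcp_rot"][2];print(s["clock"],T,s["tcp_rot"],s["contact_force"],s["opening"])
p=cams.camera_params("wrist"); im,d=cams.grab_frame("wrist"); np.savez("pics/w5.npz",im=im,d=d,T=T,a=a,**{k:np.array(v) for k,v in p.items()})
P=pts(p,d);Q=P-T; X=Q[...,0]*np.cos(a)+Q[...,1]*np.sin(a); Y=Q[...,0]*np.sin(a)-Q[...,1]*np.cos(a);z=P[...,2]
W=np.dstack([X,Y,z])
print("other plate", rect(W,(z>18.5)&(z<28)&(abs(Y)<80)&(X>0)))
print("tray",rect(W,(z>3)&(z<28)&(abs(Y)<100)&(X>0)))
m=(z>T[2]-30)&(z<T[2]-15)&(X>0)&(Y<25)&(Y>-50); q=W[m]; print("leg end/sides",np.percentile(q[:,0],99.8),np.percentile(W[m&(X>30)][:,1],[.5,99.5]))
E
```

```text
9.3 [606.68351164  24.56899094  80.38052856] [-3.14118471e+00 -1.80111222e-03 -1.85023055e-01] [-0.35775206 -1.0849844  -3.74143722] 0.15052452151814905
other plate (array([49.8, 14.7]), 99.7, 98.3, -0.05, 21.3, 21632)
tray (array([55.9, 14.8]), 126.2, 111.8, -89.85, 20.8, 32761)
leg end/sides 58.93157244182267 [-34.04109588  12.72947972]
```

Call:
drive_tool([
  [-0.2, 0, 0, 0],
  [0, 0, 1, 0],
  [0, 0, 1, 0],
  [0, 0, 0.5, 0],
  [0, 0, 0, 0],
  [0, 0, 0, 0],
])

```text
clock: 9.85
eef_pos: [603.3, 24.8, 53.4]
tcp_rot: [3.141, 0.002, -0.185]
contact_force: [-0.1, 0.7, -2.6]
opening: 0.149
```

Call:
drive_tool([
  [0, 0, 0.3, 0],
  [0, 0, 0.3, 0],
  [0, 0, 0.3, 0],
  [0, 0, 0.1, 0],
  [0, 0, 0, 0],
  [0, 0, 0, 0],
])

```text
clock: 10.35
eef_pos: [604.0, 24.8, 44.6]
tcp_rot: [-3.142, -0.0, -0.185]
contact_force: [-2.4, -0.5, 3.2]
opening: 0.149
```

Contact at the expected height. Release, rise, and check.

Call:
drive_tool([
  [0, 0, 0, 0],
  [0, 0, 0, 0],
  [0, 0, 0, 0],
  [0, 0, 0, 0],
  [0, 0, 0, 0],
  [0, 0, 0, 0],
  [0, 0, 0, 0],
  [0, 0, 0, 0],
], jaw=0)

```text
clock: 11.02
eef_pos: [603.9, 24.8, 44.3]
tcp_rot: [-3.142, -0.0, -0.185]
contact_force: [0.2, -0.5, -0.4]
opening: 1.004
```

Call:
drive_tool([
  [0, 0, -1, 0],
  [0, 0, -3, 0],
  [0, 0, -3.5, 0],
  [0, 0, -3.5, 0],
  [0, 0, -3.5, 0],
  [0, 0, -2, 0],
  [-2, 0, -1, 0],
  [-4, 0, -2, 0],
  [-4, 0, -2, 0],
  [-3, 0, 0, 0],
  [0, 0, 0, 0],
  [0, 0, 0, 0],
])

```text
clock: 12.02
eef_pos: [480.7, 48.0, 257.8]
tcp_rot: [-3.141, -0.002, -0.184]
contact_force: [0.2, 0.0, -0.2]
opening: 0.998
```

```bash
python3 - <<'E'
from rig import r,cams
from h import *
s=r.sense();T=s["eef_pos"];print(s["clock"],T,s["tcp_rot"],s["contact_force"],s["opening"])
p=cams.camera_params("wrist"); im,d=cams.grab_frame("wrist"); np.savez("pics/w6.npz",im=im,d=d,**{k:np.array(v) for k,v in p.items()})
cv2.imwrite("pics/w6.png",cv2.resize(im[:,:,::-1],(800,600)))
P=pts(p,d);z=P[...,2];tr=(np.abs(P[...,0]-600)<170)&(np.abs(P[...,1]-10)<110)
print("bar",rect(P,tr&(z>86)&(z<104)));print("rib",rect(P,tr&(z>45)&(z<54)));print("tray",rect(P,tr&(z>3)&(z<28)));print("plates",rect(P,tr&(z>18.5)&(z<28)))
E
```

```text
12.0167 [480.66045602  47.95737146 257.77830946] [-3.14111053e+00 -1.77699432e-03 -1.84460304e-01] [ 0.22076765  0.01572409 -0.15326919] 0.9981425413123827
bar (array([510.8,  19.7]), 59.7, 14.0, 31.7, 93.1, 999)
rib (array([602.3,  24.5]), 59.0, 13.5, -10.95, 49.0, 946)
tray (array([557. ,  19.1]), 186.2, 126.2, -10.9, 20.1, 16798)
plates (array([597.9,  11.3]), 98.0, 95.8, 79.46, 21.3, 5821)
```

View pics/w6.png

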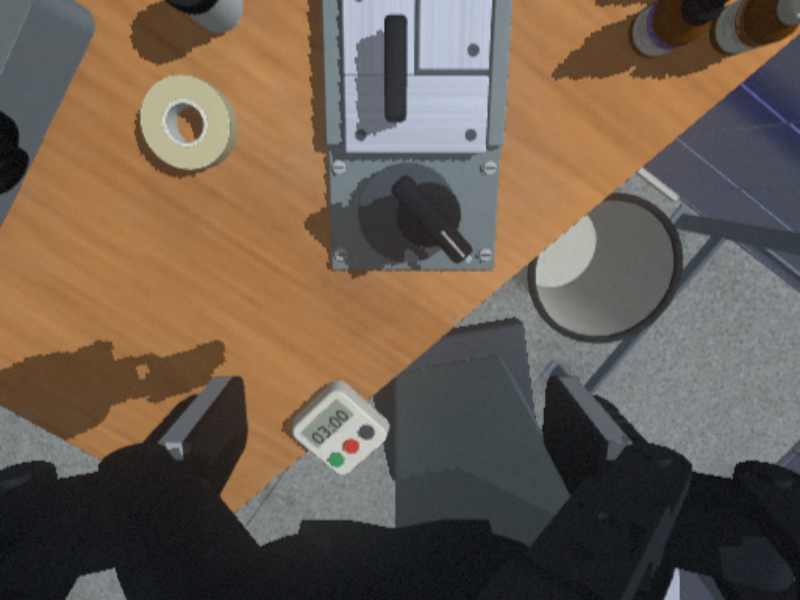

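Plate lies flat and interlocked: both tops are at the same height and the seam is closed up at (415,75). Knob bar axis is at (510.8,19.7), long direction 31.7°, so the spindle is at about 0.06 rad. Approach the knob.

Call:
drive_tool([
  [0, 0, 0, -0.105],
  [0, 0, 0, -0.105],
  [0, 0, 0, -0.105],
  [0, 0, 0, -0.105],
  [0, 0, 0, -0.105],
  [0, 0, 0, -0.105],
  [0, 0, 0, -0.105],
  [0.5, 2, 0, 0],
  [0.58, 2, 0, 0],
  [0, 0, 2, 0],
  [0, 0, 3, 0],
  [0, 0, 3, 0],
])

```text
clock: 13.07
eef_pos: [513.9, 18.7, 176.0]
tcp_rot: [3.14, -0.002, 0.549]
contact_force: [0.3, 0.9, 0.0]
opening: 1.0
```

Call:
drive_tool([
  [0, 0, 3, 0],
  [0, 0, 1.8, 0],
  [0, 0, 0, 0],
  [0, 0, 0, 0],
  [0, 0, 0, 0],
])

```text
clock: 13.48
eef_pos: [512.9, 19.1, 129.4]
tcp_rot: [3.141, -0.001, 0.55]
contact_force: [-0.4, -0.4, 0.3]
opening: 1.002
```

Call:
drive_tool([
  [-0.1, -0.1, 1, 0],
  [0, 0, 1.5, 0],
  [0, 0, 1.3, 0],
  [0, 0, 0.6, 0],
  [0, 0, 0, 0],
  [0, 0, 0, 0],
  [0, 0, 0, 0],
])

```text
clock: 14.07
eef_pos: [510.9, 19.7, 85.4]
tcp_rot: [3.141, -0.001, 0.55]
contact_force: [-0.0, 0.8, -1.2]
opening: 1.003
```

Call:
drive_tool([
  [0, 0, 0, 0],
  [0, 0, 0, 0],
  [0, 0, 0, 0],
  [0, 0, 0, 0],
  [0, 0, 0, 0],
  [0, 0, 0, 0],
  [0, 0, 0, 0],
  [0, 0, 0, 0],
  [0, 0, 0, 0],
  [0, 0, 0, 0],
], jaw=1, force=80)

```text
clock: 14.9
eef_pos: [510.4, 19.4, 84.8]
tcp_rot: [3.141, -0.0, 0.55]
contact_force: [-0.6, -3.4, 5.6]
opening: 0.149
```

```bash
python3 -c "
from rig import r;s=r.sense();print(s['clock'],s['eef_pos'],s['tcp_rot'],s['contact_force'],s['wrist_torque'],s['qpos'],s['opening'])"
```

```text
14.9 [510.38770631  19.44047383  84.83899334] [ 3.14115988e+00 -1.84424354e-04  5.50001835e-01] [-0.61525314 -3.44255305  5.6439896 ] [-0.35656698  0.19951836  0.07109402] [ 3.53167285e-02  4.02941322e-01  2.00416019e+00 -4.26797462e-04
  7.34117616e-01  1.05642807e+00] 0.14854456432023255
```

Call:
drive_tool([
  [0, 0, 0, 0.05],
  [0, 0, 0, 0.05],
  [0, 0, 0, 0.05],
  [0, 0, 0, 0.05],
  [0, 0, 0, 0.05],
  [0, 0, 0, 0.05],
])

```text
clock: 15.4
eef_pos: [510.3, 19.8, 84.8]
tcp_rot: [-3.141, -0.0, 0.247]
contact_force: [-1.3, 0.7, 6.1]
opening: 0.151
```

```bash
cat > s.py <<'E'
from rig import r;s=r.sense();print(s['clock'],s['eef_pos'].round(1),s['tcp_rot'].round(3),s['contact_force'].round(1),s['wrist_torque'].round(3),s['opening'])
E
python3 s.py
```

```text
15.4 [510.3  19.8  84.8] [-3.141 -0.     0.247] [-1.3  0.7  6.1] [0.163 0.25  0.181] 0.15103882748640038
```

Call:
drive_tool([
  [0, 0, 0, 0.05],
  [0, 0, 0, 0.05],
  [0, 0, 0, 0.05],
  [0, 0, 0, 0.05],
])

```text
clock: 15.73
eef_pos: [510.2, 20.0, 84.8]
tcp_rot: [-3.141, -0.0, 0.047]
contact_force: [-1.3, 2.5, 5.9]
opening: 0.147
```

```bash
python3 s.py
```

```text
15.7333 [510.2  20.   84.8] [-3.141 -0.     0.047] [-1.3  2.5  5.9] [0.401 0.31  0.167] 0.14689265321863515
```

Call:
drive_tool([
  [0, 0, 0, 0.04],
  [0, 0, 0, 0.04],
  [0, 0, 0, 0.04],
])

```text
clock: 15.98
eef_pos: [510.2, 20.1, 84.8]
tcp_rot: [-3.141, -0.0, -0.072]
contact_force: [-1.1, 2.4, 6.0]
opening: 0.149
```

```bash
python3 s.py
```

```text
15.9833 [510.2  20.1  84.8] [-3.141 -0.    -0.072] [-1.1  2.4  6. ] [0.607 0.281 0.257] 0.14896230730713358
```

Torque is rising at about 0.62 rad turned; go on in small steps.

Call:
drive_tool([
  [0, 0, 0, 0.04],
  [0, 0, 0, 0.04],
])

```text
clock: 16.15
eef_pos: [510.2, 20.2, 84.8]
tcp_rot: [-3.141, 0.0, -0.152]
contact_force: [-2.1, 3.5, 5.6]
opening: 0.149
```

```bash
python3 s.py
```

```text
16.15 [510.2  20.2  84.8] [-3.141  0.    -0.152] [-2.1  3.5  5.6] [0.702 0.263 0.241] 0.14941180455967878
```

Call:
drive_tool([
  [0, 0, 0, 0.04],
  [0, 0, 0, 0.04],
])

```text
clock: 16.32
eef_pos: [510.3, 20.3, 84.8]
tcp_rot: [-3.141, 0.0, -0.232]
contact_force: [-1.5, 5.7, 5.8]
opening: 0.148
```

```bash
python3 s.py
```

```text
16.3167 [510.3  20.3  84.8] [-3.141  0.    -0.232] [-1.5  5.7  5.8] [0.877 0.208 0.354] 0.1482686264773119
```

Call:
drive_tool([
  [0, 0, 0, 0.04],
  [0, 0, 0, 0.04],
])

```text
clock: 16.48
eef_pos: [510.3, 20.4, 84.8]
tcp_rot: [-3.141, 0.0, -0.312]
contact_force: [-1.8, 5.5, 5.4]
opening: 0.147
```

```bash
python3 s.py
```

```text
16.4833 [510.3  20.4  84.8] [-3.141  0.    -0.312] [-1.8  5.5  5.4] [1.002 0.229 0.389] 0.14725890523221552
```

Call:
drive_tool([
  [0, 0, 0, 0.04],
  [0, 0, 0, 0.04],
])

```text
clock: 16.65
eef_pos: [510.3, 20.5, 84.8]
tcp_rot: [-3.14, 0.0, -0.392]
contact_force: [-0.6, 6.6, 5.6]
opening: 0.147
```

```bash
python3 s.py
```

```text
16.65 [510.3  20.5  84.8] [-3.14   0.    -0.392] [-0.6  6.6  5.6] [1.094 0.175 0.476] 0.1468713593621078
```

Call:
drive_tool([
  [0, 0, 0, 0.05],
  [0, 0, 0, 0.05],
  [0, 0, 0, 0.05],
])

```text
clock: 16.9
eef_pos: [510.4, 20.7, 84.8]
tcp_rot: [-3.14, 0.0, -0.543]
contact_force: [-1.0, 7.5, 5.1]
opening: 0.147
```

```bash
python3 s.py
```

```text
16.9 [510.4  20.7  84.8] [-3.14   0.    -0.543] [-1.   7.5  5.1] [1.31  0.155 0.376] 0.14654223668824895
```

Call:
drive_tool([
  [0, 0, 0, 0.05],
  [0, 0, 0, 0.05],
  [0, 0, 0, 0.05],
  [0, 0, 0, 0.04],
])

```text
clock: 17.23
eef_pos: [510.6, 20.9, 84.9]
tcp_rot: [-3.14, 0.001, -0.733]
contact_force: [0.0, 9.7, 4.5]
opening: 0.15
```

```bash
python3 s.py; python3 - <<'E'
from rig import cams
from h import *
f,d=cams.grab_frame("side"); np.savez("pics/s7.npz",im=f,d=d)
p=cams.camera_params("side");u,v=proj(p,np.array([511,20,60]));print(u,v)
v0,u0=max(0,int(v)-60),int(u)-80
cv2.imwrite("pics/s7.png",cv2.resize(f[v0:v0+120,u0:u0+160,::-1],(800,600),interpolation=cv2.INTER_CUBIC))
E
```

```text
17.2333 [510.6  20.9  84.9] [-3.14e+00  1.00e-03 -7.33e-01] [0.  9.7 4.5] [1.478 0.099 0.448] 0.14960008929938143
317.04391195411995 172.86460637374205
```

View pics/s7.png

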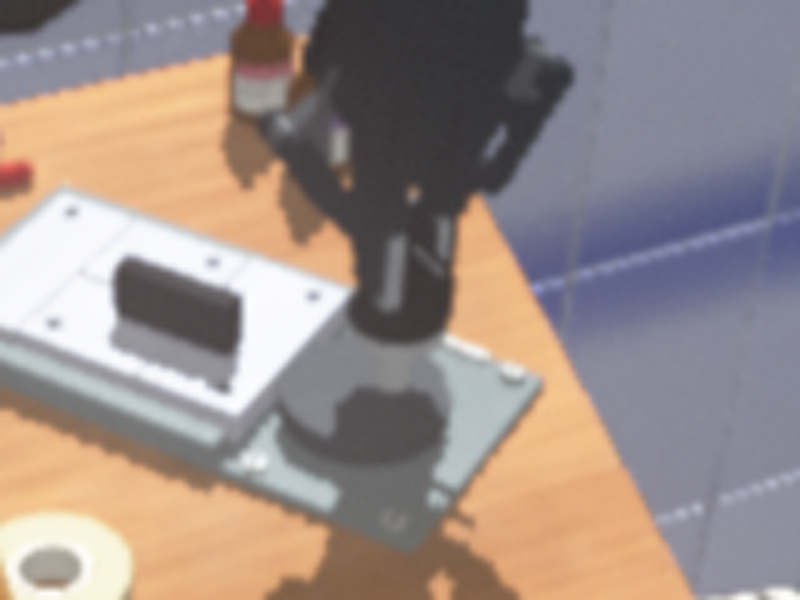

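Side view: plates closed up with the seam tight at (170,250), gripper on the bar at (400,290). Torque has held at about 0.4 N m since yaw ≈ -0.25, so slip is about 0.45–0.5 rad. Let go and look.

Call:
drive_tool([
  [0, 0, 0, 0],
  [0, 0, 0, 0],
  [0, 0, 0, 0],
  [0, 0, 0, 0],
  [0, 0, 0, 0],
  [0, 0, 0, 0],
  [0, 0, 0, 0],
  [0, 0, 0, 0],
], jaw=0)

```text
clock: 17.95
eef_pos: [510.2, 19.6, 84.5]
tcp_rot: [3.142, 0.0, -0.73]
contact_force: [-0.5, 0.5, -0.1]
opening: 1.001
```

Call:
drive_tool([
  [0, 0, -1, 0],
  [0, 0, -3, 0],
  [0, 0, -3.5, 0],
  [0, 0, -3.5, 0],
  [0, 0, -3, 0],
  [0, 0, -2, 0],
  [0, 0, 0, -0.11],
  [0, 0, 0, -0.11],
  [0, 0, 0, -0.11],
  [0, 0, 0, -0.11],
  [0, 0, 0, -0.11],
  [0, 0, 0, 0],
])

```text
clock: 18.95
eef_pos: [510.1, 19.6, 245.3]
tcp_rot: [-3.141, -0.001, -0.175]
contact_force: [0.4, -0.2, 0.7]
opening: 1.003
```

Call:
drive_tool([
  [-2, 0, -1, 0],
  [-3, 0, -1, 0],
  [0, 0, 0, 0],
  [0, 0, 0, 0],
])

```text
clock: 19.28
eef_pos: [460.5, 28.7, 265.6]
tcp_rot: [-3.141, -0.002, -0.183]
contact_force: [-0.2, -0.5, -0.4]
opening: 0.997
```

```bash
python3 s.py; python3 - <<'E'
from rig import r,cams
from h import *
p=cams.camera_params("wrist"); im,d=cams.grab_frame("wrist"); np.savez("pics/w8.npz",im=im,d=d,**{k:np.array(v) for k,v in p.items()})
P=pts(p,d);z=P[...,2];tr=(np.abs(P[...,0]-600)<170)&(np.abs(P[...,1]-10)<110)
print("bar",rect(P,tr&(z>86)&(z<104)));print("rib",rect(P,tr&(z>45)&(z<54)));print("tray",rect(P,tr&(z>3)&(z<28)));print("plates",rect(P,tr&(z>18.5)&(z<28)))
u,v=proj(p,np.array([511,20,60]));print(u,v)
v0,u0=max(0,int(v)-75),max(0,int(u)-100)
def crop(im,v0,u0,n):cv2.imwrite(n,cv2.resize(im[v0:v0+150,u0:u0+200,::-1],(800,600),interpolation=cv2.INTER_CUBIC))
crop(im,v0,u0,"pics/w8.png"); print(u0,v0)
E
```

```text
19.2833 [460.5  28.7 265.6] [-3.141e+00 -2.000e-03 -1.830e-01] [-0.2 -0.5 -0.4] [-0.021  0.011  0.024] 0.9968948514396139
bar (array([510.9,  19.7]), 59.9, 14.0, -41.63, 93.1, 997)
rib (array([600.7,  23.4]), 49.8, 14.0, -10.17, 49.0, 801)
tray (array([550.4,  20.4]), 171.9, 126.2, -10.68, 19.7, 14938)
plates (array([558.5,  16.8]), 146.3, 98.1, -10.35, 21.2, 7925)
251.54040367617824 120.75216978672567
151 45
```

View pics/w8.png

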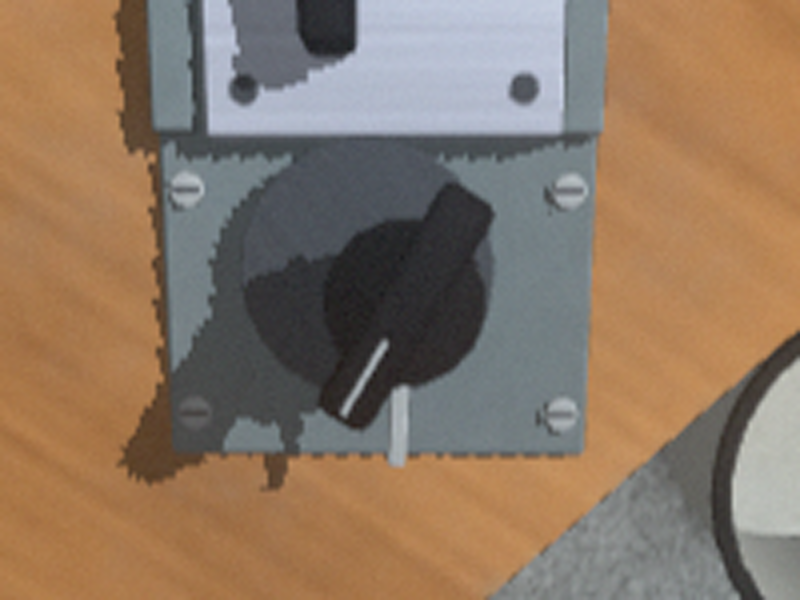

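The pointer (tip (398,465), base (400,388) in the crop) clearly lags the bar, which is now at -41.6°. Work out the slip angle.

```bash
python3 - <<'E'
from h import *
f=np.load("pics/w8.npz")
for z in(35,45,55):
    a=ray(f,151+398/4,45+465/4,z);b=ray(f,151+400/4,45+388/4,z);g=lambda v:np.degrees(np.arctan2(v[1],v[0])).round(1)
    print(z,a.round(1),g(a-b),g(a-np.array([510.9,19.7,z])))
E
```

```text
35 [466.3  29.6  35. ] 168.0 167.5
45 [467.9  29.2  45. ] 168.0 167.5
55 [469.6  28.8  55. ] 168.0 167.5
```

Slip is 29.4° (0.51 rad) and the spindle is at about 0.83 rad, its clamped stop. The arm is clear, so hand in.

```bash
python3 -c "
from rig import job;print(job.sign_off())"
```

```text
the job is handed in; nothing more can be done
None
```

I laid the loose plate in the tray so it interlocks with the other one, released it, and turned the knob clockwise by 1.28 rad until it slipped. Then I let go, moved the arm clear and handed the job in at about 19.3 s.

- **Plate:** before clamping, both plate tops measured the same height and the seam was closed up. After turning the knob, the side view showed the seam tight. I did not re-measure the exact seat position after clamping: the last wrist view cut off the far end of the rib and mixed the cam into the plate mask.
- **Clamp and slip:** in the last wrist picture the bar was at 138.4° and the spindle pointer at about 167.7°, so the slip is about 29° (0.51 rad). The spindle had turned to about 0.83 rad, its expected clamped stop. The torque levelled off at about 0.4 N m, as expected when the knob slips.
- **Forces:** the readings I took stayed under 12 N. They were taken at the end of each move, not throughout.
- **Other objects:** I did not touch the canister, counter or tape and did not measure them again at the end.
- **Disagreement:** the top and wrist cameras differed by about 2.5 mm in x. I used the wrist camera for positioning.

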